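Restock the oil filter bins, old stock to the front

ROBOT

A 7-joint arm with a two-finger parallel gripper is mounted at the origin on the work surface. World frame = base frame: x ahead of the robot, y to its left, z up, the work surface at z = 0. Lengths are in m, angles in rad, forces in N, time in s.
With the tool pointing down it reaches from about 0.425 to 0.925 m from the base axis. Payload 6.8 kg.
Tool frame: the origin (TCP) lies midway between the tips of the shut fingers; the grasp point (between the pads) lies 19 mm behind it; z points along the fingers, y is the line along which they close (so a half turn about z gives the same grasp; the last joint's range is limited). The gripper opens to 88 mm and grips with 3 to 60 N. Pads are 20 mm wide; open, the fingers measure 115 mm over their backs; the gripper's body (75 mm by 178 mm) begins 61 mm behind the grasp point.
Start: joints at [1.235, 0.477, 0.022, 1.555, -0.011, 1.109, -0.083], TCP at [0.152, -0.658, 0.195] pointing down, gripper open.
Joint ranges: [-2.96, 2.96], [-0.34, 2.1], [-1.41, 1.46], [0.24, 2.44], [-1.37, 4.51], [0.17, 1.92], [-2.96, 2.96]. Speed limits (rad/s): [2.39, 2.39, 3.14, 3.14, 3.14, 3.14, 3.14].

INTERFACE

Orientations are given as a unit quaternion [x, y, z, w].
In Python, from cell import r, eyes gives the robot as it stands.
- The arm moves only by the shell command python3 -m inch 'ROWS' [OPENING] [FORCE]. ROWS is JSON, a list of rows, each a list of 4 numbers: the shift along the world's x, y, z in mm, then the turn about the world's z in rad. A call has 1 to 20 rows; each row is the pose to reach, as a shift and turn from the pose commanded when the call began; what a row does not reach only later rows make up. A row lasts 1/12 s, in which the tool goes at most 41.7 mm and 7.16 degrees, less where a joint would pass 70% of its speed; a pose out of reach is approached as far as the arm can. A call with a gripper value outside its range is refused whole. OPENING is the closure, from 0 (fully open) to 1 (shut), set as the call begins (- or left out, the last holds). The fingers move at their own pace and stop on an object; FORCE is the grip in N (left out, the last holds). Time passes only in rows, so rows that repeat a pose let the fingers close. It gives the time, the measured TCP pose, the force, the opening and the grip force at its end, in the units of the state.
- r.observe(): the state, without advancing time (a new reading comes with each control period).
- eyes.read_camera(name): name is "scene" or "top" or "wrist"; returns the picture (420x560x3 uint8, red, green, blue); there is no depth.
- eyes.get_calibration(name): a dict with "fx", "fy", "cx", "cy" (pixels), "world_to_cam" (4x4, takes a point from world to camera coordinates). Camera axes: x right, y down, z forward; pixel columns grow to the right and rows downward; lengths in m; the calibration is good to about 2 mm. A picture is of the moment at which its call begins: read the wrist's pose just before it. get_calibration takes no time and is no camera call; for the wrist camera it gives the pose at the moment of the call.
- r.hand_in(): hands the job in; it is judged then, once.
The state is a dict: "time": time; "joint_positions": joint angles; "qvel": joint speeds; "tau": joint torques, N m; "tcp_pos": TCP position; "eef_rot": TCP orientation; "force": force on the tool from outside, world axes, zero at the start; "ft_torque": the same for the moment, N m; "finger_gap": finger opening in m; "grip_force": force on a finger pad.
Only numpy, scipy, OpenCV 4.12 (cv2) and the standard library are available. Lean on these libraries where they do the work, as an engineer would, in place of code of your own. Each camera call takes 0.05 s, during which the arm holds its last target. There are 200 camera calls.

TASK

Restock the three colour-coded bins: stand each of the three new spin-on oil filters from the counter upright in the bin of its own colour. Rotate the stock as you go: where an old filter is left at the back of a bin, move it to the front place and stand the new one behind it at the back; in the empty bin the new one goes in the front place. Set the filters down, never drop them, and leave the bottle and the drink can where they stand.

Things in the scene. Friction and masses are not known exactly. Their poses are not given: they have to be found in the camera images.
- bin_blue: Blue stock bin, fixed: open tray 176 mm long (x), 108 wide (y), dark floor 4 mm thick, 3 mm walls 34 mm high; front wall 20 mm with white card. Origin: centre of underside; +x to the back (away from the card), z up. Two places in line at y 0: front x -40 mm, back x +40 mm. At the start an old filter of its colour stands at the back.
- bin_red: Red stock bin, fixed: open tray 176 mm long (x), 108 wide (y), dark floor 4 mm thick, 3 mm walls 34 mm high; front wall 20 mm with white card. Origin: centre of underside; +x to the back (away from the card), z up. Two places in line at y 0: front x -40 mm, back x +40 mm. At the start an old filter of its colour stands at the back.
- bin_green: Green stock bin, fixed: open tray 176 mm long (x), 108 wide (y), dark floor 4 mm thick, 3 mm walls 34 mm high; front wall 20 mm with white card. Origin: centre of underside; +x to the back (away from the card), z up. Two places in line at y 0: front x -40 mm, back x +40 mm. Empty at the start.
- old_blue: The old blue spin-on oil filter: a blue steel can with a white band, standing on its flat end, fluted rounded end up (top 13 mm taper in), about 0.3 kg. Origin: centre of the underside, z up its axis; round, yaw means nothing. Size: 64 mm in diameter, 96 mm tall. At the start it stands at the back of the blue bin.
- old_red: The old red spin-on oil filter: a red steel can with a white band, standing on its flat end, fluted rounded end up (top 13 mm taper in), about 0.3 kg. Origin: centre of the underside, z up its axis; round, yaw means nothing. Size: 66 mm in diameter, 84 mm tall. At the start it stands at the back of the red bin.
- new_blue: The new blue spin-on oil filter: a blue steel can with a white band, standing on its flat end, fluted rounded end up (top 13 mm taper in), about 0.3 kg. Origin: centre of the underside, z up its axis; round, yaw means nothing. Size: 64 mm in diameter, 96 mm tall. At the start it stands on the counter beside the bins, on the robot's right.
- new_red: The new red spin-on oil filter: a red steel can with a white band, standing on its flat end, fluted rounded end up (top 13 mm taper in), about 0.3 kg. Origin: centre of the underside, z up its axis; round, yaw means nothing. Size: 66 mm in diameter, 84 mm tall. At the start it stands on the counter beside the bins, on the robot's right.
- new_green: The new green spin-on oil filter: a green steel can with a white band, standing on its flat end, fluted rounded end up (top 13 mm taper in), about 0.3 kg. Origin: centre of the underside, z up its axis; round, yaw means nothing. Size: 60 mm in diameter, 90 mm tall. At the start it stands on the counter beside the bins, on the robot's right.
- bottle: A bystander: small blue additive bottle with a yellow label and black cap, 48 mm in diameter, 118 mm tall, standing on the counter near the new filters; origin at the centre of its underside. To be left alone.
- drink_can: A bystander: red drink can with a silver top, 66 mm in diameter, 115 mm tall, standing on the counter near the new filters; origin at the centre of its underside. To be left alone.
There are look-alikes about, which are no part of the job. What is shaped like the old_red but turquoise is not meant. Leave any turquoise look-alike of the new_blue alone.

How it is judged:
By the outcome, as a careful person would: the job done as asked, in the order asked, and still so for the second after the job is handed in, with the robot touching nothing.
It also fails if it takes over 115 s, if anything falls off the work surface, if the arm or the gripper's body presses on something with over 40 N, if the wrist force passes 120 N, or if a joint passes its speed limit or range.

## Working session

There is one attempt and no reset: what is moved stays moved. The work goes in short steps, Python scripts to look and compute and a shell command to move; the robot and the scene stay as the last step left them, time stands still between calls to the robot, and variables do not carry over. Pictures are saved under pics/ and viewed, at most 14 in all, crops included, and the job is handed in when it is done.

```bash
mkdir -p pics; ls
python3 - <<'E'
from cell import r,eyes
import cv2
for n in("scene","top"):
    im=eyes.read_camera(n); cv2.imwrite(f"pics/{n}0.png",cv2.cvtColor(im,cv2.COLOR_RGB2BGR))
    c=eyes.get_calibration(n); print(n,c)
s=r.observe();print(s['time'],s['tcp_pos'],s['eef_rot'],s['finger_gap'])
E
```

```text
pics
scene {'fx': 489.9048452840274, 'fy': 489.9048452840274, 'cx': 277.29045485446636, 'cy': 215.56372392263597, 'world_to_cam': array([[-0.84354453,  0.53705249,  0.00269236,  0.41369131],
       [ 0.37819702,  0.5975758 , -0.70701498, -0.14161365],
       [-0.38131304, -0.59538037, -0.70719345,  1.3787587 ],
       [ 0.        ,  0.        ,  0.        ,  1.        ]])}
top {'fx': 463.55911828036517, 'fy': 463.55911828036517, 'cx': 280.11093624246564, 'cy': 211.1650341311616, 'world_to_cam': array([[-0.07570683, -0.99712836, -0.00187456, -0.00846101],
       [-0.97379943,  0.07433962, -0.21491462,  0.5042913 ],
       [ 0.21443681, -0.01444506, -0.97663104,  1.29065898],
       [ 0.        ,  0.        ,  0.        ,  1.        ]])}
0.1 [ 0.15228192 -0.65704065  0.19454289] [ 9.93522157e-01  1.13636018e-01 -1.50037919e-04 -7.46474074e-04] 0.08752873708968865
```

View pics/scene0.png

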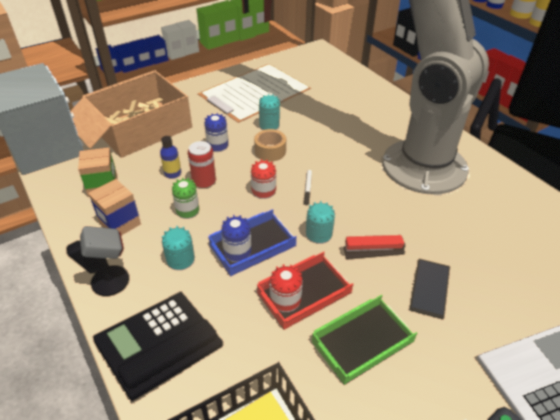

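View pics/top0.png

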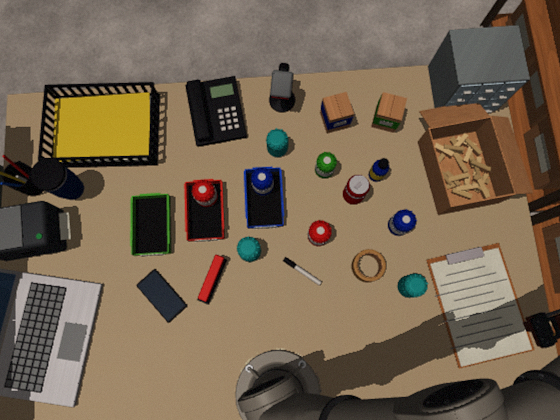

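The overview shows these objects, in top-image pixels:
- **Old filters:** old_red (203,192), old_blue (262,180).
- **New filters:** new_green (326,163), new_red (320,232), new_blue (403,221).
- **Look-alikes:** drink can (356,188), bottle (379,169), turquoise at (277,142), (249,249) and (413,285).

I'll look closer before choosing.

Run:
```python
import cv2
a=cv2.imread('pics/top0.png');cv2.imwrite('pics/topc.png',cv2.resize(a[130:265,120:440],None,fx=2.5,fy=2.5,interpolation=cv2.INTER_CUBIC))
a=cv2.imread('pics/scene0.png');cv2.imwrite('pics/scenec.png',cv2.resize(a[105:385,155:420],None,fx=2.1,fy=2.1,interpolation=cv2.INTER_CUBIC))
```

```text
(no output)
```

View pics/topc.png

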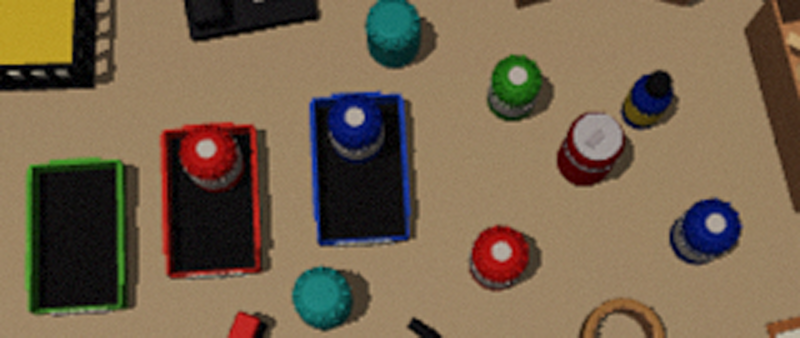

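View pics/scenec.png

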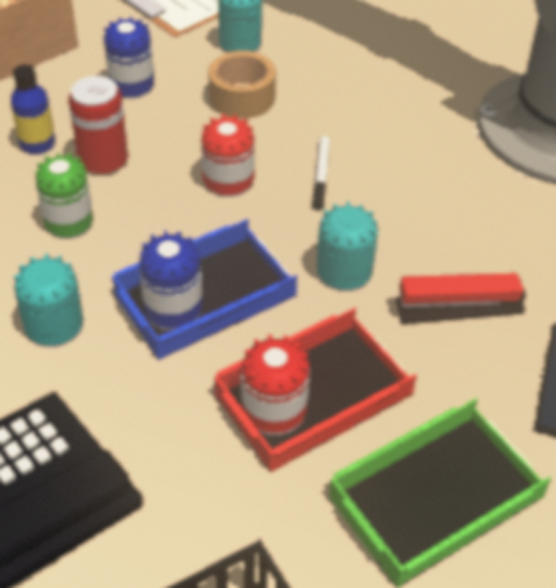

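```bash
cat > h.py <<'E'
import numpy as np
from scipy.optimize import least_squares
from cell import r,eyes
def ray(c,u,v):
    R=c['world_to_cam'][:3,:3];t=c['world_to_cam'][:3,3]
    return -R.T@t, R.T@np.array([(u-c['cx'])/c['fx'],(v-c['cy'])/c['fy'],1])
def atz(c,u,v,z):
    o,d=ray(c,u,v); return o+d*(z-o[2])/d[2]
def proj(c,P):
    q=c['world_to_cam']@np.append(P,1); return np.array([c['fx']*q[0]/q[2]+c['cx'],c['fy']*q[1]/q[2]+c['cy']])
E
python3 - <<'E'
from h import *
T=eyes.get_calibration('top');S=eyes.get_calibration('scene')
t=lambda p:(p[0]/2.5+120-.3,p[1]/2.5+130-.3)
s=lambda p:(p[0]/2.1+155-.3,p[1]/2.1+105-.3)
D=dict(nb=((715,223),(127,27),.096),nr=((501,251),(228,128),.084),ng=((517,76),(62,160),.09),ob=((355,117),(168,248),.096),orr=((205,149),(275,357),.084))
for k,(a,b,z) in D.items():
    f=lambda P:np.r_[proj(T,P)-t(a),proj(S,P)-s(b)]
    q=least_squares(f,[.6,0,.09]);print(k,atz(T,*t(a),z).round(4),atz(S,*s(b),z).round(4),'tri',q.x.round(4),q.fun.round(1))
B=dict(blue=[(312,98),(403,94),(410,238),(318,243)],red=[(163,130),(256,125),(267,270),(168,276)],green=[(28,165),(122,160),(126,306),(33,310)])
for k,c in B.items():
    P=np.array([atz(T,*t(p),.034)[:2] for p in c]);
    L=np.array([(.088,.054),(.088,-.054),(-.088,-.054),(-.088,.054)])
    f=lambda q:((L@np.array([[np.cos(q[2]),np.sin(q[2])],[-np.sin(q[2]),np.cos(q[2])]])+q[:2])-P).ravel()
    q=least_squares(f,[*P.mean(0),0]);x=q.x
    print(k,x.round(4),(q.fun*1e3).round(1),'front',(x[:2]-.04*np.array([np.cos(x[2]),np.sin(x[2])])).round(4),'back',(x[:2]+.04*np.array([np.cos(x[2]),np.sin(x[2])])).round(4))
E
```

```text
nb [ 0.4443 -0.395   0.096 ] [ 0.4473 -0.3925  0.096 ] tri [ 0.4452 -0.3962  0.093 ] [ 0.1 -0.1  0.2  0. ]
nr [ 0.4329 -0.1543  0.084 ] [ 0.4363 -0.1517  0.084 ] tri [ 0.4339 -0.155   0.0806] [ 0.1 -0.2  0.2  0. ]
ng [ 0.6352 -0.1915  0.09  ] [ 0.6329 -0.1982  0.09  ] tri [ 0.6344 -0.1915  0.0953] [ 0.2 -0.3  0.3  0.1]
ob [ 0.5983 -0.0013  0.096 ] [ 0.6006 -0.0028  0.096 ] tri [ 0.5998 -0.0023  0.0956] [ 0.3 -0.5  0.4  0.1]
orr [0.577  0.1731 0.084 ] [0.5794 0.171  0.084 ] tri [0.5786 0.1718 0.084 ] [ 0.5 -0.6  0.5  0.1]
blue [ 0.5546 -0.0026 -0.025 ] [-0.9 -0.8 -0.3  0.8  0.4 -0.   0.8  0.1] front [ 0.5146 -0.0016] back [ 0.5946 -0.0036]
red [0.529  0.1734 0.004 ] [-1.7 -2.4  1.   0.9  1.4  4.4 -0.7 -2.9] front [0.489  0.1732] back [0.569  0.1736]
green [0.499  0.3345 0.0029] [-0.6 -2.8  2.1  0.8  1.1  0.7 -2.7  1.3] front [0.459  0.3344] back [0.539  0.3346]
```

Both views agree. The choice is new_blue (.445,-.395), new_red (.434,-.155), new_green (.634,-.192), old_blue (.599,-.002) and old_red (.578,.172), all white-spotted and banded. The turquoise ones, the can and the bottle are excluded. I start with old_blue, closing across the bin.

```bash
python3 -m inch '[[448,655,0,-0.25],[448,655,0,-0.25],[448,655,0,-0.25],[448,655,0,-0.25],[448,655,0,-0.25],[448,655,0,-0.25],[448,655,0,-0.25],[448,655,0,-0.25],[448,655,0,-0.25],[448,655,0,-0.25],[448,655,0,-0.25],[448,655,0,-0.25],[448,655,0,-0.25],[448,655,0,-0.25],[448,655,0,-0.25],[448,655,0,-0.25],[448,655,0,-0.25],[448,655,0,-0.25],[448,655,0,-0.25],[448,655,0,-0.25]]' 0
python3 -m inch '[[0,0,0,0],[0,0,0,0],[0,0,0,0]]'
python3 - <<'E'
from h import *
import cv2
s=r.observe();print(s['time'],s['tcp_pos'],s['eef_rot'],s['joint_positions'],s['force'])
c=eyes.get_calibration('wrist')
im=eyes.read_camera('wrist');cv2.imwrite('pics/w1.png',cv2.cvtColor(im,cv2.COLOR_RGB2BGR))
np.save('w1.npy',c)
print(-c['world_to_cam'][:3,:3].T@c['world_to_cam'][:3,3])
for P in [(.5995,-.002,.1),(.5146,-.0016,.004),(.5786,.1718,.088)]: print(P,proj(c,P))
E
```

```text
time: 1.77
tcp_pos: [0.6032, 0.0072, 0.1951]
eef_rot: [1.0, -0.006, 0.001, -0.003]
force: [0.2, 0.9, 0.9]
finger_gap: 0.0878
grip_force: 0.0
time: 2.02
tcp_pos: [0.5997, -0.0045, 0.195]
eef_rot: [1.0, -0.012, -0.001, 0.001]
force: [-0.3, 0.4, -0.4]
finger_gap: 0.0879
grip_force: 0.0
2.0167 [ 0.59965017 -0.00454048  0.19497896] [ 9.99925010e-01 -1.22219002e-02 -5.40883494e-04  5.53658692e-04] [ 0.14234363  0.37396186 -0.30848312  1.72483859  0.12827897  1.06370568
 -1.80396015] [-0.27291757  0.40648362 -0.42380204]
[ 0.68229004 -0.00602767  0.38476087]
(0.5995, -0.002, 0.1) [277.83739266 198.03873375]
(0.5146, -0.0016, 0.004) [279.83925667 241.67745875]
(0.5786, 0.1718, 0.088) [ 96.7893056  219.93026088]
```

View pics/w1.png

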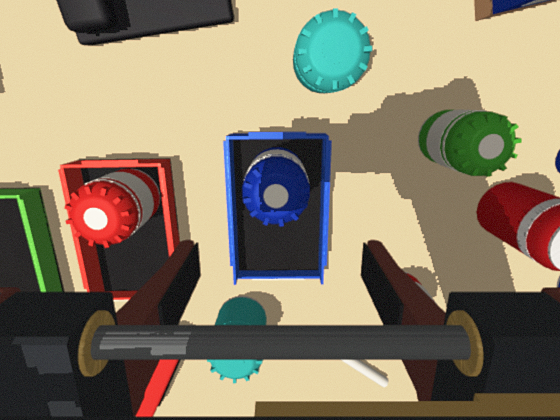

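The white spots at (276,196) and (95,218) match predictions within 2 px. I'll check the bin model against the rim corners: blue back (225,136) and (330,136), red back (62,165) and (172,158). Then I'll descend.

```bash
python3 - <<'E'
from h import *
c=np.load('w1.npy',allow_pickle=True).item()
print('ob',atz(c,276,196,.1).round(4),'or',atz(c,95,218,.088).round(4),'ng',atz(c,490,147,.09).round(4))
for n,q in dict(blue=(.5546,-.0026,-.025),red=(.529,.1734,.004)).items():
  for x,y,z in [(.088,.054,.034),(.088,-.054,.034),(-.088,-.054,.034),(-.088,.054,.034),(-.088,-.054,.02),(-.088,.054,.02)]:
    k,s=np.cos(q[2]),np.sin(q[2]);print(n,x,y,z,proj(c,(q[0]+k*x-s*y,q[1]+s*x+k*y,z)).round(1))
E
python3 -m inch '[[-1,3,-50,0],[-1,3,-100,0],[-1,3,-125,0],[-1,3,-149,0],[-1,3,-149,0],[-1,3,-149,0],[-1,3,-149,0]]'
```

```text
ob [ 6.014e-01 -4.000e-04  1.000e-01] or [0.5806 0.1731 0.088 ] ng [ 0.639  -0.1916  0.09  ]
blue 0.088 0.054 0.034 [228.4 141.1]
blue 0.088 -0.054 0.034 [331.1 141.1]
blue -0.088 -0.054 0.034 [324.5 288.3]
blue -0.088 0.054 0.034 [235.2 288.3]
blue -0.088 -0.054 0.02 [323.  282.2]
blue -0.088 0.054 0.02 [236.6 282.3]
red 0.088 0.054 0.034 [ 65.  170.7]
red 0.088 -0.054 0.034 [164.7 167.9]
red -0.088 -0.054 0.034 [183.7 308.6]
red -0.088 0.054 0.034 [ 96.6 310.8]
red -0.088 -0.054 0.02 [186.7 302. ]
red -0.088 0.054 0.02 [102.4 304.1]
time: 2.65
tcp_pos: [0.6008, -0.0003, 0.0483]
eef_rot: [1.0, -0.012, 0.001, 0.0]
force: [-0.2, -0.7, 0.4]
finger_gap: 0.0878
grip_force: 0.0
```

The bin sits about 5 mm further back than my fit, so the old filter stands exactly at the back place. That makes the front place 80 mm forward of it. Now I grip.

```bash
python3 -m inch '[[0,0,0,0],[0,0,0,0],[0,0,0,0],[0,0,0,0],[0,0,0,0],[0,0,0,0],[0,0,0,0],[0,0,0,0]]' 1 25
python3 -m inch '[[0,0,20,0],[0,0,50,0],[0,0,50,0],[-40,1,50,0],[-80,2,50,0],[-80,2,50,0],[-80,2,50,0],[-80,2,50,0]]'
python3 - <<'E'
from h import *
import cv2
s=r.observe();print(s['tcp_pos'],s['eef_rot'],s['finger_gap'],s['force'])
c=eyes.get_calibration('wrist')
im=eyes.read_camera('wrist');cv2.imwrite('pics/w2.png',cv2.cvtColor(im,cv2.COLOR_RGB2BGR))
np.save('w2.npy',c)
E
```

```text
time: 3.32
tcp_pos: [0.6002, 0.0002, 0.0474]
eef_rot: [1.0, -0.011, 0.001, 0.0]
force: [-1.2, -1.7, 6.4]
finger_gap: 0.0636
grip_force: 25.0
time: 3.98
tcp_pos: [0.5197, 0.0024, 0.0963]
eef_rot: [1.0, -0.011, 0.0, 0.0]
force: [1.3, -0.2, -1.8]
finger_gap: 0.0635
grip_force: 25.0
[0.51971346 0.00239882 0.09629273] [ 9.99938750e-01 -1.10635111e-02  3.06519624e-04  1.00600687e-05] 0.06350353270305735 [ 1.28515356 -0.17523437 -1.79077596]
```

View pics/w2.png

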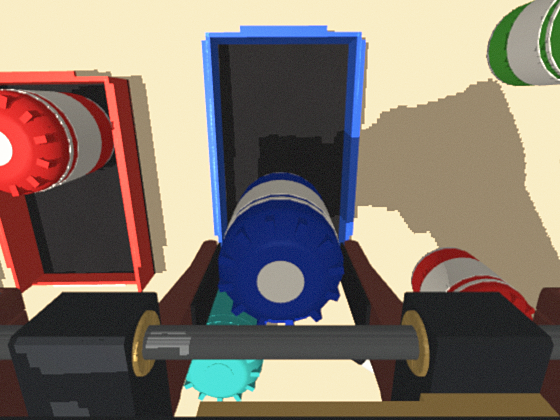

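The filter is held. Blue rim back corners are at (203,34) and (366,34). The red bin's right edge runs from (131,77) to (161,285).

Run:
```python
from h import *
c=np.load('w2.npy',allow_pickle=True).item()
for p in [(203,34),(366,34),(131,77),(161,285)]: print(p,atz(c,*p,.034).round(4))
print('spot',atz(c,280,282,.147).round(4))
```

```text
(203, 34) [0.6482 0.0533 0.034 ]
(366, 34) [ 0.6456 -0.0592  0.034 ]
(131, 77) [0.6217 0.1074 0.034 ]
(161, 285) [0.4531 0.1077 0.034 ]
spot [0.5202 0.0029 0.147 ]
```

```bash
python3 -m inch '[[-1,-2,-25,0],[-1,-2,-40,0],[-1,-2,-44,0],[-1,-2,-47,0],[-1,-2,-49,0],[-1,-2,-49,0],[-1,-2,-49,0]]'
python3 -m inch '[[0,0,0,0],[0,0,0,0],[0,0,0,0],[0,0,0,0],[0,0,0,0],[0,0,0,0]]' 0
python3 -m inch '[[0,0,30,0],[0,0,70,0],[0,0,110,0],[0,0,149,0],[0,0,149,0],[-34,-195,149,0],[-74,-395,149,0.2],[-74,-395,149,0.2],[-74,-395,149,0.2],[-74,-395,149,0.2],[-74,-395,149,0.2],[-74,-395,149,0.2],[-74,-395,149,0.2],[-74,-395,149,0.2],[-74,-395,149,0.2],[-74,-395,149,0.2]]'
python3 - <<'E'
from h import *
import cv2
s=r.observe();print(s['tcp_pos'],s['eef_rot'])
c=eyes.get_calibration('wrist')
im=eyes.read_camera('wrist');cv2.imwrite('pics/w3.png',cv2.cvtColor(im,cv2.COLOR_RGB2BGR))
np.save('w3.npy',c);print(proj(c,(.445,-.395,.096)))
E
```

```text
time: 4.62
tcp_pos: [0.5193, 0.0006, 0.048]
eef_rot: [1.0, -0.011, 0.001, -0.0]
force: [-0.1, -0.3, -2.0]
finger_gap: 0.0639
grip_force: 25.0
time: 5.12
tcp_pos: [0.5185, 0.0004, 0.0475]
eef_rot: [1.0, -0.011, 0.0, 0.0]
force: [1.0, -0.6, 0.4]
finger_gap: 0.0877
grip_force: 0.0
time: 6.45
tcp_pos: [0.4405, -0.4026, 0.1958]
eef_rot: [0.996, 0.084, -0.001, 0.002]
force: [-0.2, -0.7, 1.0]
finger_gap: 0.088
grip_force: 0.0
[ 0.44052226 -0.40264068  0.19578965] [ 0.99648908  0.08369929 -0.00099799  0.00171633]
[272.66445335 190.27649168]
```

View pics/w3.png

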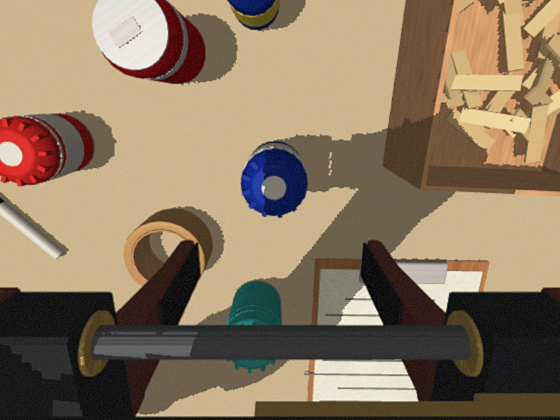

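New blue's spot is at (273,188), as predicted. The tape ring is to the left at (168,250) and the can is at (130,40), both clear of the fingers.

```bash
python3 - <<'E'
from h import *
c=np.load('w3.npy',allow_pickle=True).item()
print('nb',atz(c,273,188,.096),'nr',atz(c,10,153,.084),'can',atz(c,127,33,.115))
print(r.observe()['tcp_pos'])
E
python3 -m inch '[[0,0,0,0],[0,0,0,0],[0,0,0,0]]'
```

```text
nb [ 0.44715494 -0.39495978  0.096     ] nr [ 0.43689107 -0.15360498  0.084     ] can [ 0.55088852 -0.26926871  0.115     ]
[ 0.4421519  -0.39865865  0.1956772 ]
time: 6.75
tcp_pos: [0.4453, -0.3928, 0.1963]
eef_rot: [0.996, 0.09, 0.0, -0.0]
force: [-0.1, -1.0, 0.5]
finger_gap: 0.0878
grip_force: 0.0
```

```bash
python3 -m inch '[[2,-2,-50,0],[2,-2,-90,0],[2,-2,-130,0],[2,-2,-151,0],[2,-2,-151,0],[2,-2,-151,0],[2,-2,-151,0]]'
python3 -m inch '[[0,0,0,0],[0,0,0,0],[0,0,0,0],[0,0,0,0],[0,0,0,0],[0,0,0,0],[0,0,0,0],[0,0,0,0]]' 1 25
python3 -m inch '[[0,0,30,0],[0,0,70,0],[0,0,110,0],[0,0,151,0],[0,0,151,0],[0,0,151,0],[0,0,151,0]]'
```

```text
time: 7.33
tcp_pos: [0.4481, -0.3968, 0.0473]
eef_rot: [0.996, 0.089, 0.001, 0.001]
force: [0.3, 0.4, -0.1]
finger_gap: 0.0876
grip_force: 0.0
time: 8.0
tcp_pos: [0.447, -0.3968, 0.0464]
eef_rot: [0.996, 0.089, 0.0, 0.0]
force: [-0.8, 1.2, 7.0]
finger_gap: 0.0639
grip_force: 25.0
time: 8.58
tcp_pos: [0.4455, -0.3961, 0.1951]
eef_rot: [0.996, 0.089, -0.001, -0.001]
force: [-0.2, 0.1, -2.0]
finger_gap: 0.0638
grip_force: 25.0
```

```bash
python3 -m inch '[[153,394,0,-0.2],[153,394,0,-0.2],[153,394,0,-0.2],[153,394,0,-0.2],[153,394,0,-0.2],[153,394,0,-0.2],[153,394,0,-0.2],[153,394,0,-0.2],[153,394,0,-0.2],[153,394,0,-0.2],[153,394,0,-0.2],[153,394,0,-0.2],[153,394,0,-0.2],[153,394,0,-0.2],[153,394,0,-0.2],[153,394,0,-0.2]]'
python3 -m inch '[[0,0,-40,0],[0,0,-80,0],[0,0,-90,0],[0,0,-90,0],[0,0,-90,0],[0,0,-90,0]]'
```

```text
time: 9.92
tcp_pos: [0.5989, -0.0045, 0.1959]
eef_rot: [1.0, -0.012, -0.0, 0.0]
force: [0.7, -0.2, -2.5]
finger_gap: 0.0637
grip_force: 25.0
time: 10.42
tcp_pos: [0.6012, -0.0026, 0.1087]
eef_rot: [1.0, -0.011, 0.002, -0.0]
force: [0.3, -0.1, -1.8]
finger_gap: 0.0637
grip_force: 25.0
```

```bash
python3 -m inch '[[-1,1,-30,0],[-1,1,-46,0],[-1,1,-50,0],[-1,1,-53,0],[-1,1,-55,0],[-1,1,-57,0],[-1,1,-57,0],[-1,1,-57,0]]'
python3 -m inch '[[0,0,0,0],[0,0,0,0],[0,0,0,0],[0,0,0,0],[0,0,0,0],[0,0,0,0]]' 0
python3 -m inch '[[0,0,30,0],[0,0,70,0],[0,0,110,0],[0,0,145,0],[-18,175,145,0.02],[-18,175,145,0.02],[-18,175,145,0.02],[-18,175,145,0.02],[-18,175,145,0.02],[-18,175,145,0.02],[-18,175,145,0.02],[-18,175,145,0.02],[-18,175,145,0.02],[-18,175,145,0.02],[-18,175,145,0.02]]'
python3 - <<'E'
from h import *
import cv2
s=r.observe();print(s['tcp_pos'],s['eef_rot'])
c=eyes.get_calibration('wrist')
im=eyes.read_camera('wrist');cv2.imwrite('pics/w4.png',cv2.cvtColor(im,cv2.COLOR_RGB2BGR))
np.save('w4.npy',c)
E
```

```text
time: 11.08
tcp_pos: [0.5995, -0.0015, 0.0505]
eef_rot: [1.0, -0.011, 0.001, -0.0]
force: [0.5, -0.0, -0.3]
finger_gap: 0.0638
grip_force: 25.0
time: 11.58
tcp_pos: [0.5985, -0.0016, 0.0494]
eef_rot: [1.0, -0.011, 0.0, 0.0]
force: [0.8, 0.0, 0.5]
finger_gap: 0.0877
grip_force: 0.0
time: 12.83
tcp_pos: [0.5808, 0.172, 0.1944]
eef_rot: [1.0, -0.002, 0.0, 0.0]
force: [0.6, 0.6, -0.6]
finger_gap: 0.088
grip_force: 0.0
[0.58079032 0.171984   0.19435164] [ 9.99997566e-01 -2.19668029e-03  2.57214142e-05  2.03675538e-04]
```

View pics/w4.png

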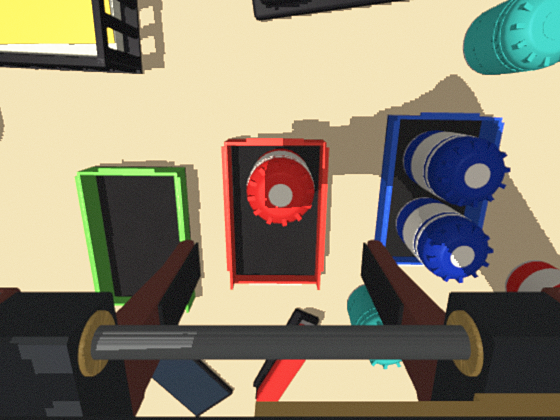

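Both blue filters stand in the bin. Old red's spot is at (280,195). Red rim corners are (222,141), (327,140), (321,285), (232,288). Green back corners are (78,171) and (187,167), front right (190,308).

Run:
```python
from h import *
c=np.load('w4.npy',allow_pickle=True).item()
for p,z in [((280,195),.088),((222,141),.034),((327,140),.034),((321,285),.02),((232,288),.02),((78,171),.034),((187,167),.034),((190,308),.02),((478,176),.1),((463,257),.1)]: print(p,atz(c,*p,z).round(4))
```

```text
(280, 195) [0.5804 0.1726 0.088 ]
(222, 141) [0.6244 0.2333 0.034 ]
(327, 140) [0.6249 0.1231 0.034 ]
(321, 285) [0.4442 0.1221 0.02  ]
(232, 288) [0.4405 0.2336 0.02  ]
(78, 171) [0.5932 0.3904 0.034 ]
(187, 167) [0.597  0.2725 0.034 ]
(190, 308) [0.4117 0.2888 0.02  ]
(478, 176) [ 0.6002 -0.0015  0.1   ]
(463, 257) [ 0.5218 -0.0008  0.1   ]
```

```bash
python3 -m inch '[[0,1,-50,0],[0,1,-90,0],[0,1,-130,0],[0,1,-150,0],[0,1,-150,0],[0,1,-150,0],[0,1,-150,0]]'
python3 -m inch '[[0,0,0,0],[0,0,0,0],[0,0,0,0],[0,0,0,0],[0,0,0,0],[0,0,0,0],[0,0,0,0],[0,0,0,0]]' 1 25
python3 -m inch '[[0,0,20,0],[0,0,45,0],[0,0,45,0],[-40,2,45,0],[-85,4,45,0],[-85,4,45,0],[-85,4,45,0],[-85,4,45,0]]'
python3 - <<'E'
from h import *
import cv2
c=eyes.get_calibration('wrist')
im=eyes.read_camera('wrist');cv2.imwrite('pics/w5.png',cv2.cvtColor(im,cv2.COLOR_RGB2BGR))
np.save('w5.npy',c)
E
```

```text
time: 13.47
tcp_pos: [0.5819, 0.1749, 0.0462]
eef_rot: [1.0, -0.001, 0.001, -0.001]
force: [-0.0, 0.0, 0.8]
finger_gap: 0.0879
grip_force: 0.0
time: 14.13
tcp_pos: [0.5816, 0.1735, 0.0457]
eef_rot: [1.0, -0.002, 0.001, 0.0]
force: [-0.1, -3.0, 6.2]
finger_gap: 0.0653
grip_force: 25.0
time: 14.8
tcp_pos: [0.4953, 0.1784, 0.089]
eef_rot: [1.0, -0.001, 0.0, 0.0]
force: [0.5, -0.6, -3.3]
finger_gap: 0.0654
grip_force: 25.0
```

View pics/w5.png

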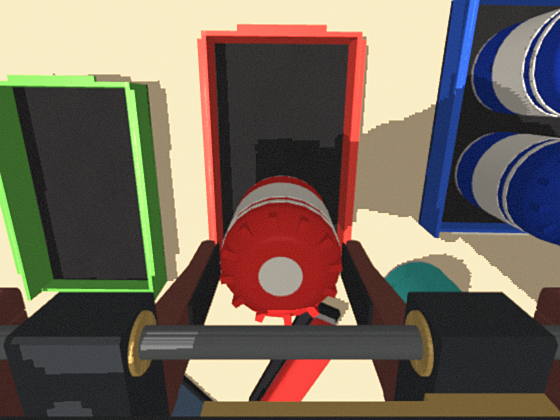

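The filter is centred in the red bin. Rim back corners are (199,34) and (366,34), about the same framing as the blue bin had. Now I lower it.

```bash
python3 - <<'E'
from h import *
c=np.load('w5.npy',allow_pickle=True).item()
for p,z in [((199,34),.034),((366,34),.034),((150,82),.034),((165,290),.02),((30,297),.02)]: print(p,atz(c,*p,z).round(4))
E
python3 -m inch '[[0,0,-25,0],[0,0,-36,0],[0,0,-40,0],[0,0,-43,0],[0,0,-44,0],[0,0,-44,0],[0,0,-44,0]]'
python3 -m inch '[[0,0,0,0],[0,0,0,0],[0,0,0,0],[0,0,0,0],[0,0,0,0],[0,0,0,0]]' 0
python3 -m inch '[[0,0,30,0],[0,0,70,0],[0,0,110,0],[0,0,150,0],[0,0,150,0],[-58,-331,150,0],[-58,-331,150,0],[-58,-331,150,0],[-58,-331,150,0],[-58,-331,150,0],[-58,-331,150,0],[-58,-331,150,0],[-58,-331,150,0],[-58,-331,150,0],[-58,-331,150,0],[-58,-331,150,0],[-58,-331,150,0]]'
python3 -m inch '[[0,0,0,0],[0,0,0,0],[0,0,0,0]]'
python3 - <<'E'
from h import *
import cv2
s=r.observe();print(s['tcp_pos'],s['eef_rot'])
c=eyes.get_calibration('wrist')
im=eyes.read_camera('wrist');cv2.imwrite('pics/w6.png',cv2.cvtColor(im,cv2.COLOR_RGB2BGR))
np.save('w6.npy',c);print(proj(c,(.4365,-.1537,.084)))
E
```

```text
(199, 34) [0.6213 0.2331 0.034 ]
(366, 34) [0.6211 0.1211 0.034 ]
(150, 82) [0.5912 0.2695 0.034 ]
(165, 290) [0.4174 0.282  0.02  ]
(30, 297) [0.4104 0.4043 0.02  ]
time: 15.43
tcp_pos: [0.4961, 0.1782, 0.0459]
eef_rot: [1.0, -0.001, 0.0, 0.0]
force: [-0.6, -2.2, 0.1]
finger_gap: 0.0658
grip_force: 25.0
time: 15.93
tcp_pos: [0.4956, 0.1786, 0.0455]
eef_rot: [1.0, -0.001, 0.0, -0.0]
force: [0.8, 0.2, 0.5]
finger_gap: 0.0876
grip_force: 0.0
time: 17.35
tcp_pos: [0.4379, -0.1509, 0.1953]
eef_rot: [1.0, 0.0, 0.0, -0.0]
force: [-0.4, -0.2, -0.7]
finger_gap: 0.0877
grip_force: 0.0
time: 17.6
tcp_pos: [0.4378, -0.1516, 0.1954]
eef_rot: [1.0, -0.0, 0.0, -0.0]
force: [-0.0, 0.8, -1.5]
finger_gap: 0.0882
grip_force: 0.0
[ 0.43775211 -0.15162495  0.19536522] [ 9.99999988e-01 -1.41061075e-04  5.03955235e-05 -2.51807638e-05]
[282.9591756  194.38401503]
```

View pics/w6.png

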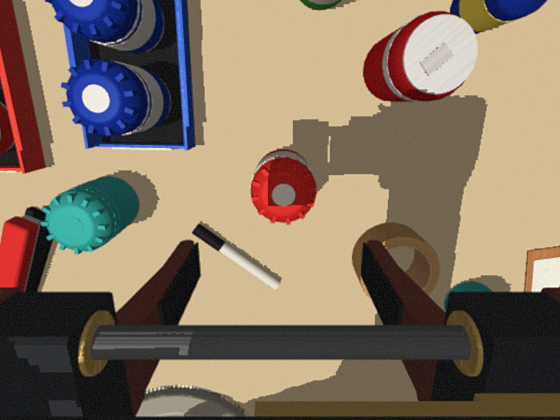

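New red's spot is at (283,195), matching the prediction of (283,194). Going down to grip.

```bash
python3 -m inch '[[-1,-2,-50,0],[-1,-2,-90,0],[-1,-2,-130,0],[-1,-2,-153,0],[-1,-2,-153,0],[-1,-2,-153,0],[-1,-2,-153,0]]'
python3 -m inch '[[0,0,0,0],[0,0,0,0],[0,0,0,0],[0,0,0,0],[0,0,0,0],[0,0,0,0],[0,0,0,0],[0,0,0,0]]' 1 25
python3 -m inch '[[0,0,30,0],[0,0,70,0],[0,0,110,0],[0,0,153,0],[0,0,153,0],[139,333,153,0],[139,333,153,0],[139,333,153,0],[139,333,153,0],[139,333,153,0],[139,333,153,0],[139,333,153,0],[139,333,153,0],[139,333,153,0],[139,333,153,0],[139,333,153,0],[139,333,153,0],[139,333,153,0],[139,333,153,0],[139,333,153,0]]'
python3 -m inch '[[0,0,-40,0],[0,0,-80,0],[0,0,-90,0],[0,0,-90,0],[0,0,-90,0],[0,0,-90,0]]'
```

```text
time: 18.23
tcp_pos: [0.4378, -0.1547, 0.0438]
eef_rot: [1.0, -0.001, 0.001, 0.0]
force: [0.1, 0.0, 0.8]
finger_gap: 0.0878
grip_force: 0.0
time: 18.9
tcp_pos: [0.4374, -0.1547, 0.0434]
eef_rot: [1.0, -0.001, 0.001, 0.0]
force: [-0.5, 0.9, 8.6]
finger_gap: 0.0656
grip_force: 25.0
time: 20.57
tcp_pos: [0.5754, 0.177, 0.1954]
eef_rot: [1.0, -0.002, 0.0, 0.0]
force: [-0.0, 0.2, -2.6]
finger_gap: 0.0654
grip_force: 25.0
time: 21.07
tcp_pos: [0.5772, 0.179, 0.1078]
eef_rot: [1.0, -0.001, 0.002, -0.001]
force: [0.5, -0.2, -3.7]
finger_gap: 0.0655
grip_force: 25.0
```

```bash
python3 -m inch '[[-1,-1,-30,0],[-1,-1,-46,0],[-1,-1,-52,0],[-1,-1,-56,0],[-1,-1,-58,0],[-1,-1,-59,0],[-1,-1,-59,0],[-1,-1,-59,0]]'
python3 -m inch '[[0,0,0,0],[0,0,0,0],[0,0,0,0],[0,0,0,0],[0,0,0,0],[0,0,0,0]]' 0
python3 -m inch '[[0,0,30,0],[0,0,70,0],[0,0,110,0],[0,0,149,0],[0,0,149,0],[61,-370,149,0.7],[61,-370,149,0.7],[61,-370,149,0.7],[61,-370,149,0.7],[61,-370,149,0.7],[61,-370,149,0.7],[61,-370,149,0.7],[61,-370,149,0.7],[61,-370,149,0.7],[61,-370,149,0.7],[61,-370,149,0.7],[61,-370,149,0.7],[61,-370,149,0.7],[61,-370,149,0.7]]'
python3 -m inch '[[0,0,0,0],[0,0,0,0],[0,0,0,0]]'
python3 - <<'E'
from h import *
import cv2
s=r.observe();print(s['tcp_pos'],s['eef_rot'])
c=eyes.get_calibration('wrist')
im=eyes.read_camera('wrist');cv2.imwrite('pics/w7.png',cv2.cvtColor(im,cv2.COLOR_RGB2BGR))
np.save('w7.npy',c);print(proj(c,(.637,-.1916,.09)))
E
```

```text
time: 21.73
tcp_pos: [0.5755, 0.1779, 0.0476]
eef_rot: [1.0, -0.001, 0.001, -0.0]
force: [-0.1, 0.2, -0.2]
finger_gap: 0.0656
grip_force: 25.0
time: 22.23
tcp_pos: [0.5745, 0.1774, 0.0464]
eef_rot: [1.0, -0.001, 0.0, 0.0]
force: [0.1, -0.6, 0.0]
finger_gap: 0.0881
grip_force: 0.0
time: 23.82
tcp_pos: [0.6357, -0.1895, 0.1955]
eef_rot: [0.939, 0.344, 0.0, -0.0]
force: [0.0, 0.5, -0.2]
finger_gap: 0.0879
grip_force: 0.0
time: 24.07
tcp_pos: [0.6356, -0.1916, 0.1955]
eef_rot: [0.94, 0.342, 0.0, 0.0]
force: [-0.8, 0.2, -0.2]
finger_gap: 0.0876
grip_force: 0.0
[ 0.63557498 -0.19164244  0.19554983] [9.39527259e-01 3.42474107e-01 1.20650388e-04 1.85578294e-05]
[280.77165861 193.61450117]
```

View pics/w7.png

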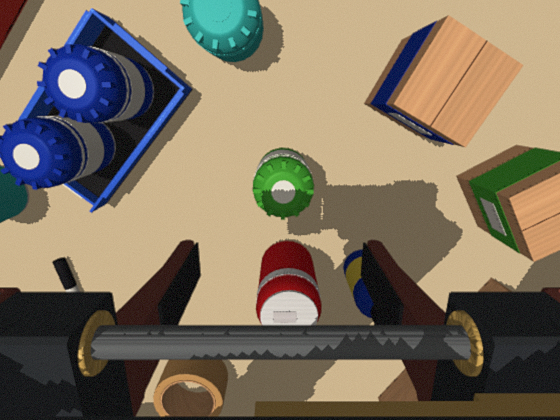

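Green's spot is at (284,191). The can and bottle are behind the finger line, so the way down is clear.

```bash
python3 - <<'E'
from h import *
c=np.load('w7.npy',allow_pickle=True).item()
print(atz(c,284,191,.09), 'bottle base-ish',atz(c,360,280,.06))
c=np.load('w5.npy',allow_pickle=True).item()
E
python3 -m inch '[[2,-3,-50,0],[2,-3,-90,0],[2,-3,-130,0],[2,-3,-150,0],[2,-3,-150,0],[2,-3,-150,0],[2,-3,-150,0]]'
python3 -m inch '[[0,0,0,0],[0,0,0,0],[0,0,0,0],[0,0,0,0],[0,0,0,0],[0,0,0,0],[0,0,0,0],[0,0,0,0],[0,0,0,0]]' 1 25
python3 -m inch '[[0,0,30,0],[0,0,70,0],[0,0,110,0],[0,0,150,0],[0,0,150,0],[0,0,150,0]]'
```

```text
[ 0.6408442  -0.19227471  0.09      ] bottle base-ish [ 0.61115228 -0.32839133  0.06      ]
time: 24.7
tcp_pos: [0.6391, -0.1957, 0.0474]
eef_rot: [0.94, 0.342, 0.001, 0.001]
force: [-0.0, 0.2, -0.1]
finger_gap: 0.0876
grip_force: 0.0
time: 25.45
tcp_pos: [0.6377, -0.1951, 0.0461]
eef_rot: [0.94, 0.342, 0.0, -0.0]
force: [-2.1, 2.7, 6.1]
finger_gap: 0.0594
grip_force: 25.0
time: 25.95
tcp_pos: [0.6388, -0.196, 0.1976]
eef_rot: [0.94, 0.342, 0.002, 0.001]
force: [0.2, 0.6, -4.7]
finger_gap: 0.0595
grip_force: 25.0
```

```bash
python3 -m inch '[[-175,533,0,-0.70],[-175,533,0,-0.70],[-175,533,0,-0.70],[-175,533,0,-0.70],[-175,533,0,-0.70],[-175,533,0,-0.70],[-175,533,0,-0.70],[-175,533,0,-0.70],[-175,533,0,-0.70],[-175,533,0,-0.70],[-175,533,0,-0.70],[-175,533,0,-0.70],[-175,533,0,-0.70],[-175,533,0,-0.70],[-175,533,0,-0.70],[-175,533,0,-0.70],[-175,533,0,-0.70],[-175,533,0,-0.70],[-175,533,0,-0.70],[-175,533,0,-0.70]]'
python3 -m inch '[[0,0,-40,0],[0,0,-80,0],[0,0,-90,0],[0,0,-90,0],[0,0,-90,0],[0,0,-90,0]]'
python3 - <<'E'
from h import *
import cv2
s=r.observe();print(s['tcp_pos'],s['eef_rot'])
c=eyes.get_calibration('wrist')
im=eyes.read_camera('wrist');cv2.imwrite('pics/w8.png',cv2.cvtColor(im,cv2.COLOR_RGB2BGR))
np.save('w8.npy',c)
E
```

```text
time: 27.62
tcp_pos: [0.463, 0.336, 0.1951]
eef_rot: [1.0, -0.002, -0.0, 0.0]
force: [0.4, -0.7, -4.0]
finger_gap: 0.0593
grip_force: 25.0
time: 28.12
tcp_pos: [0.4638, 0.3386, 0.1076]
eef_rot: [1.0, -0.001, 0.001, -0.001]
force: [-0.4, 0.2, -2.5]
finger_gap: 0.0595
grip_force: 25.0
[0.46383571 0.33863683 0.1076054 ] [ 0.99999763 -0.00124055  0.00135482 -0.00116455]
```

View pics/w8.png

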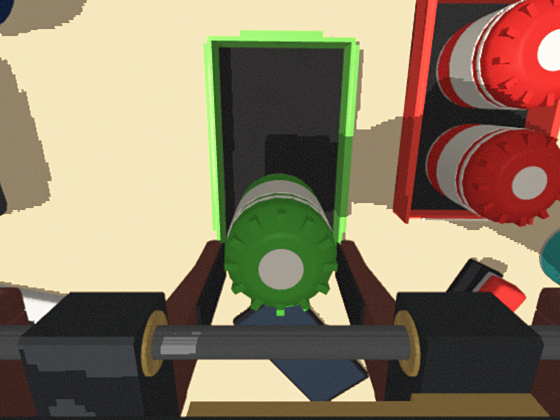

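The filter hangs over the green bin with its spot at (281,269). Back rim corners are (204,40) and (359,41).

Run:
```python
from h import *
c=np.load('w8.npy',allow_pickle=True).item()
for p,z in [((204,40),.034),((359,41),.034),((218,235),.034),((343,235),.034),((281,269),.152)]: print(p,atz(c,*p,z).round(4))
```

```text
(204, 40) [0.5896 0.3942 0.034 ]
(359, 41) [0.5886 0.2817 0.034 ]
(218, 235) [0.4371 0.3929 0.034 ]
(343, 235) [0.4369 0.2853 0.034 ]
(281, 269) [0.4677 0.3385 0.152 ]
```

```bash
python3 -m inch '[[-5,0,-30,0],[-5,0,-44,0],[-5,0,-50,0],[-5,0,-53,0],[-5,0,-55,0],[-5,0,-56,0],[-5,0,-56,0],[-5,0,-56,0]]'
python3 -m inch '[[0,0,0,0],[0,0,0,0],[0,0,0,0],[0,0,0,0],[0,0,0,0],[0,0,0,0]]' 0
python3 -m inch '[[0,0,30,0],[0,0,70,0],[0,0,110,0],[0,0,150,0],[-20,-35,200,0],[-20,-75,200,0],[-20,-120,200,0],[-20,-120,200,0],[-20,-120,200,0],[-20,-120,200,0],[-20,-120,200,0]]'
python3 - <<'E'
from h import *
import cv2
s=r.observe();print(s['tcp_pos'],s['qvel'].__abs__().max() if hasattr(s['qvel'],'max') else s['qvel'])
im=np.hstack([cv2.cvtColor(eyes.read_camera('scene'),cv2.COLOR_RGB2BGR)[105:385,155:420],cv2.cvtColor(eyes.read_camera('top'),cv2.COLOR_RGB2BGR)[60:340,110:440]])
cv2.imwrite('pics/fin.png',cv2.resize(im,None,fx=1.3,fy=1.3))
E
```

```text
time: 28.83
tcp_pos: [0.4581, 0.3379, 0.0502]
eef_rot: [1.0, -0.001, 0.001, -0.0]
force: [0.1, 0.2, -2.2]
finger_gap: 0.0594
grip_force: 25.0
time: 29.33
tcp_pos: [0.4575, 0.3375, 0.0495]
eef_rot: [1.0, -0.001, 0.0, -0.0]
force: [0.4, -0.8, 0.9]
finger_gap: 0.0876
grip_force: 0.0
time: 30.25
tcp_pos: [0.4373, 0.2185, 0.2494]
eef_rot: [1.0, -0.001, 0.0, -0.0]
force: [0.3, 0.6, -0.2]
finger_gap: 0.0879
grip_force: 0.0
[0.43728446 0.21850135 0.2494035 ] 0.01442333533089178
```

View pics/fin.png

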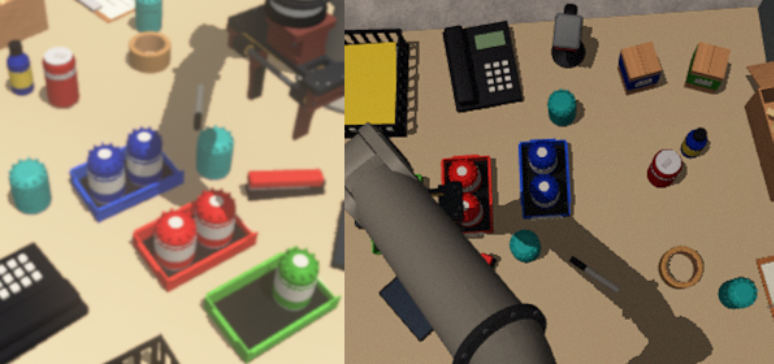

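The picture shows all five filters upright in their places: blues near (105,165) and (143,150), reds near (175,235) and (215,215), green near (296,275). The can and bottle haven't moved, and the gripper is clear.

```bash
python3 -c "
from cell import r
print(r.hand_in())"
```

```text
the job is handed in; nothing more can be done
None
```

The job is handed in at about 30 s: the old blue and red filters are at the front with the new ones behind them, the new green filter is in the front place of its bin, and the bottle, drink can and look-alikes were left alone.

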